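Open the ratchet palette rack to full width

TASK

Make room in the make-up rack: press the black ratchet release pad on the sliding jaw down with the fingertips and, keeping it pressed, push the jaw back along its rail until it is fully home against the end stop, then let go so that the pad springs up again. Push only from the palette side: do not take hold of the jaw or touch the back of its upright plate, and do not lift, knock or shift the palette, perfume, lipstick or compact.

Things in the scene. Friction and masses are not known exactly. Their poses are not given: they have to be found in the camera images.
- rack: Make-up rack fixed to the counter: maple board 125 x 310 mm, 10 mm thick, steel rail along its near edge. Origin: centre of the board's underside, on the counter. z up; y along the rail, pointing the way the jaw is pushed home; x across the board, away from the rail. Maple end plate at y = -150 mm (top at z = 85 mm); steel stop block at y = +149 mm (x -54 to -20 mm, top at z = 40 mm).
- jaw (a joint): Sliding jaw: distance (m) from fully home (0 = against the stop at the rack's +y end, 0.19 = farthest in, towards the end plate). A spring pawl locks it against being pushed home until the release pad is about 5 mm down; pushed the other way it clicks along saw teeth of 8 mm pitch. Released, it slides with 1 to 3 N.
- jaw_face (a point): Middle of the palette-side (rack -y) face of the jaw's upright maple plate, 48.5 mm above the counter, at rack x = +3 mm; at home at rack y = +131 mm. The plate is 110 mm wide along rack x, 9 mm thick, from 12 to 85 mm above the counter. Axes as the rack's.
- release (a joint): Release pad: how far it is pressed, in m (0 = up, 0.010 = bottom stop). Sprung: about 3 N to start, 6 N at the bottom. The pawl is clear of the teeth from 0.005; let go, the pad springs back up and the pawl catches again.
- pad_top (a point): Centre of the top of the black ribbed release pad, 36 mm (rack x) by 38 mm (rack y), 52 mm above the counter when up, on the jaw's carriage (top at 38.5 mm) at rack x = -37 mm, 22 mm to the -y side of the jaw's plate. The plate's face rises 33 mm above the pad, so a fingertip pressing the pad can also push the plate. Axes as the rack's.
- release_pad: The same pad as a body (its origin is the rack's origin shifted with jaw and pad: use pad_top for where it is).
- jaw_back: Back panel of the jaw's upright plate, on the rack +y side, not to be touched. Its origin is the rack's origin shifted with the jaw; the panel's outer face is 9 mm to the +y side of jaw_face.
- palette_mid (a point): Centre of a black make-up palette standing on edge on the rack's board near the fixed end plate: 68 x 30 x 68 mm (rack x, y, z), its bottom 10 mm above the counter, z up.
- perfume_mid (a point): Centre of a frosted perfume bottle standing on the counter: 56 x 34 mm, 111 mm high with a round gold cap, z up.
- lipstick_mid (a point): Centre of a gold lipstick tube standing on end on the counter: 21 mm across, 76 mm high, z up.
- compact_mid (a point): Centre of the lower half of an open round gold compact, 74 mm across and 10 mm high; its mirrored lid stands up behind it on its +x side to about 85 mm.
Mind the look-alikes: they are no part of the job. Several things look just like the part that bears lipstick_mid: the one meant starts nearest to the robot's base.

How it is judged:
By the outcome, as a careful person would: the job done as asked, in the order asked, and still so for the second after the job is handed in, with the robot touching nothing.
It also fails if it takes over 32 s, if anything falls off the work surface, if the arm or the gripper's body presses on something with over 40 N, if the wrist force passes 120 N, or if a joint passes its speed limit or range.

ROBOT

A 6-joint arm with a two-finger parallel gripper is mounted at the origin on the work surface. World frame = base frame: x ahead of the robot, y to its left, z up, the work surface at z = 0. Lengths are in m, angles in rad, forces in N, time in s.
With the tool pointing down it reaches from about 0.35 to 1 m from the base axis. Payload 7.1 kg.
Tool frame: the origin (TCP) lies between the finger pads; the fingertips stand 22 mm ahead of it and the grasp point (between the pads) lies 3 mm ahead of it; z points along the fingers, y is the line along which they close (so a half turn about z gives the same grasp; the last joint's range is limited). The gripper opens to 85 mm and grips with 20 to 120 N. Pads are 22 mm wide; open, the fingers measure 114 mm over their backs; the gripper's body (76 mm by 85 mm) begins 54 mm behind the grasp point. The pads swing forward as they close: fully open they stand 13 mm farther back than shut.
Start: joints at [-1.243, 0.423, 1.63, -0, 1.089, -0.019], TCP at [0.212, -0.588, 0.227] pointing down, gripper open.
Joint ranges: [-3, 3], [-0.9, 2.11], [0.09, 2.58], [-1.31, 4.45], [0.11, 2.69], [-2.54, 2.54]. Speed limits (rad/s): [2.39, 2.39, 3.01, 3.14, 3.14, 3.14].

INTERFACE

Orientations are given as a rotation vector (axis times angle).
In Python, from rig import manip gives the robot as it stands. The module is installed in compiled form; this text tells all that it offers. Calls block until the motion is done:
- manip.move_to(position, orientation): joint-space move of the TCP to a pose.
- manip.servo_line(position, orientation=None, rate=0.15): straight line of the TCP; orientation=None keeps the orientation; rate is the mean speed in m/s.
- manip.set_joints(angles): joint-space move.
- manip.command_gripper(opening, f_grip=None): finger opening in m; f_grip is the grip in N (None keeps the last); returns when the fingers have stopped.
- manip.hold(seconds).
- manip.solve_ik(position, orientation): joint angles nearest the present ones, or None.
- manip.camera(name): name is "scene" or "top" or "wrist"; returns a dict with "image" (384x512x3 uint8, red, green, blue), "fx", "fy", "cx", "cy" (pixels), "k1" (the pictures are not rectified: a ray, as slopes to the right and down, at radius r is drawn at 1 + k1 r^2 times it, then the intrinsics apply), "cam_to_world" (4x4, takes a point from camera to world coordinates); the wrist camera has in their place "mount" (4x4, takes a point from camera to tool coordinates, whose origin is the TCP and whose axes are the flange's). Camera axes: x right, y down, z forward; pixel columns grow to the right and rows downward; lengths in m; the calibration is good to about 2 mm. A picture is of the moment at which its call begins: read the wrist's pose just before it. There is no depth.
A pose or a line that the arm cannot do raises manip.IKError and nothing moves.
- manip.sign_off(): hands the job in; it is judged then, once.
Readings, each from a call of its own:
- manip.get_time(): time.
- manip.get_joint_positions(): joint angles.
- manip.get_joint_vel(): joint speeds.
- manip.get_tau(): joint torques, N m.
- manip.get_position(): TCP position.
- manip.get_ee_rot(): TCP orientation.
- manip.get_contact_force(): force on the tool from outside, world axes, zero at the start.
- manip.get_torque(): the same for the moment, N m.
- manip.get_width(): finger opening in m.
- manip.get_grip_force(): force on a finger pad.
Only numpy, scipy, OpenCV 4.12 (cv2) and the standard library are available. Lean on these libraries where they do the work, as an engineer would, in place of code of your own. Each camera call takes 0.05 s, during which the arm holds its last target. There are 200 camera calls.

## Working session

There is one attempt and no reset: what is moved stays moved. The work goes in short steps, each a Python script; the robot and the scene stay as the last script left them, time stands still between calls to the robot, and variables do not carry over. Pictures are saved under pics/ and viewed, at most 10 in all, crops included, and the job is handed in when it is done.

```bash
mkdir -p pics; python3 - <<'E'
from rig import manip
import cv2,numpy as np,pickle
d={}
for n in("scene","top"):
    c=manip.camera(n);d[n]=c;cv2.imwrite(f"pics/{n}0.png",c["image"][...,::-1])
    print(n,c["fx"],c["fy"],c["cx"],c["cy"],c["k1"],np.round(c["cam_to_world"],3).tolist())
pickle.dump(d,open("cams.pkl","wb"))
print(manip.get_time(),manip.get_ee_rot(),manip.get_width())
E
```

```text
scene 402.21718679489493 402.21718679489493 262.194011614303 189.86699786586212 0.022940639191023345 [[-0.346, 0.585, -0.734, 1.114], [0.938, 0.227, -0.261, 0.23], [0.014, -0.779, -0.627, 0.549], [0.0, 0.0, 0.0, 1.0]]
top 459.77885712189754 459.77885712189754 261.60111191094114 196.801536764411 -0.15363189170182528 [[0.023, -0.997, 0.073, 0.507], [-0.999, -0.026, -0.044, 0.042], [0.046, -0.072, -0.996, 0.782], [0.0, 0.0, 0.0, 1.0]]
0.1 [-3.09309396e+00 -5.41740566e-01  3.12367193e-04] 0.08551284701707466
```

View pics/scene0.png

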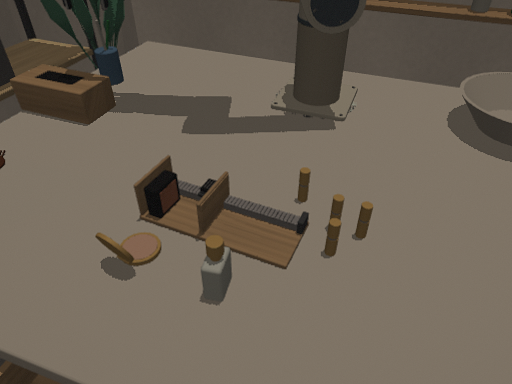

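View pics/top0.png

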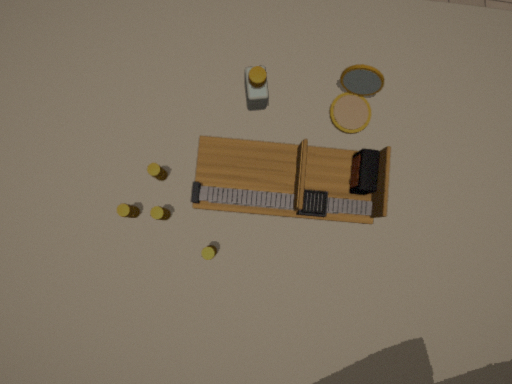

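The scene view shows the rack in mid-picture with the stop at (303,222) and the palette at (162,193). In the top view the end plate is at (385,182), the stop at (196,192), the jaw plate at (302,175) and the pad at (313,203). Four gold tubes stand at (209,253), (158,213), (155,171) and (125,210). (209,253) is nearest the base (the base is towards the bottom of the picture), so it is the one meant, and I only need to avoid it. Next I'll enlarge and measure.

```bash
cat >h.py <<'E'
import numpy as np,cv2,pickle
def ray(c,u,v,T=None):
    T=c["cam_to_world"] if T is None else T
    d=np.array([(u-c["cx"])/c["fx"],(v-c["cy"])/c["fy"]]);s=d.copy()
    for _ in range(20): s=d/(1+c["k1"]*(s@s))
    return T[:3,3],T[:3,:3]@np.array([*s,1])
def onz(c,u,v,z,T=None):
    o,d=ray(c,u,v,T);return o+d*(z-o[2])/d[2]
def proj(c,p,T=None):
    T=c["cam_to_world"] if T is None else T
    q=T[:3,:3].T@(np.asarray(p)-T[:3,3]);s=q[:2]/q[2];s=s*(1+c["k1"]*(s@s))
    return c["fx"]*s[0]+c["cx"],c["fy"]*s[1]+c["cy"]
def tri(rays):
    A=0;b=0
    for o,d in rays:
        d=d/np.linalg.norm(d);P=np.eye(3)-np.outer(d,d);A=A+P;b=b+P@o
    return np.linalg.solve(A,b)
E
python3 - <<'E'
from h import *
d=pickle.load(open("cams.pkl","rb"));t=d["top"]
hsv=cv2.cvtColor(t["image"],cv2.COLOR_RGB2HSV)
cr=cv2.resize(t["image"][125:265,110:400],None,fx=2.7,fy=2.7,interpolation=cv2.INTER_CUBIC)
cr=np.clip(cr*1.6,0,255)
cv2.imwrite("pics/topcrop.png",cr[...,::-1])
for n,u,v,z in [("c1",199,136,.01),("c2",193,209,.01),("c3",374,222,.01),("stop",196,192,.04),("pad",313,203,.052),("plateTop",303,142,.085),("plateTop2",300,208,.085),("lip",209,253,.076),("lip2",158,213,.076),("pal",371,170,.078),("perf",258,75,.111)]:
    print(n,onz(t,u,v,z).round(3))
E
```

```text
c1 [0.664 0.116 0.01 ]
c2 [0.54  0.122 0.01 ]
c3 [ 0.525 -0.186  0.01 ]
stop [0.566 0.115 0.04 ]
pad [ 0.553 -0.073  0.052]
plateTop [ 0.645 -0.051  0.085]
plateTop2 [ 0.542 -0.048  0.085]
lip [0.47  0.089 0.076]
lip2 [0.53  0.169 0.076]
pal [ 0.605 -0.161  0.078]
perf [0.74  0.022 0.111][ WARN:0@0.062] global loadsave.cpp:1063 imwrite_ Unsupported depth image for selected encoder is fallbacked to CV_8U.
```

View pics/topcrop.png

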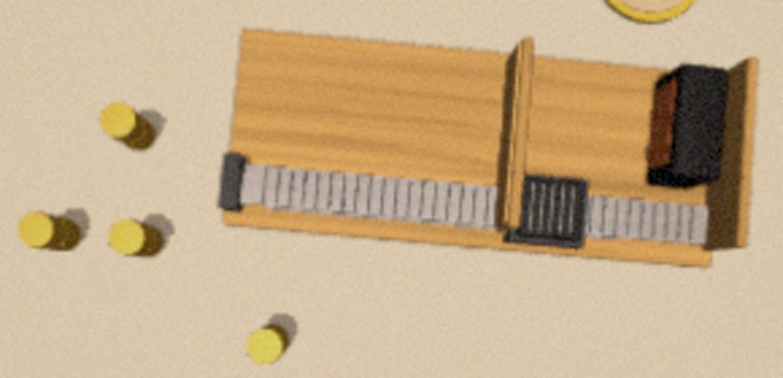

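Rack origin is about (0.595, -0.036), its yaw about -2.8°, the jaw face is at rack y ≈ -17 mm, and the palette is about 50 mm clear of the pad. I'll go above the pad with the fingers shut and take a close look.

```bash
cat >>h.py <<'E'
from scipy.spatial.transform import Rotation as Ro
yaw=np.arctan2(-.049,.999);X=np.array([np.cos(yaw),np.sin(yaw),0]);Y=np.array([-X[1],X[0],0]);O=np.array([.595,-.036,0])
def W(x,y,z): return O+x*X+y*Y+np.array([0,0,z])
def R(s): return Ro.from_matrix(np.c_[s*Y,s*X,[0,0,-1]]).as_rotvec()
E
python3 - <<'E'
from rig import manip
from h import *
q0=manip.get_joint_positions()
best=None
for s in(1,-1):
    q=manip.solve_ik(W(-.037,-.045,.20),R(s))
    print(s,None if q is None else np.round(q,2))
    if q is not None and (best is None or abs(q-q0).max()<best[0]): best=(abs(q-q0).max(),s,q)
s=best[1];print("s",s)
manip.command_gripper(0.0,20)
manip.move_to(W(-.037,-.045,.19),R(s))
p=manip.get_position();r=manip.get_ee_rot();f=manip.get_contact_force()
c=manip.camera("wrist")
T=np.eye(4);T[:3,:3]=Ro.from_rotvec(r).as_matrix();T[:3,3]=p
c["cam_to_world"]=T@c["mount"];pickle.dump((c,s),open("w1.pkl","wb"))
print(manip.get_time(),p,f,manip.get_width(),np.round(c["mount"],3).tolist())
cv2.imwrite("pics/w1.png",np.clip(c["image"].astype(float)*1.4,0,255).astype(np.uint8)[...,::-1])
for n,a in [("pad",W(-.037,-.039,.052)),("face",W(.003,-.017,.085))]: print(n,np.round(proj(c,a)))
E
```

```text
1 [-0.16  0.36  1.79 -0.    0.98 -0.11]
-1 None
s 1
3.1167 [ 0.55586666 -0.07997068  0.19007636] [-0.23804471 -0.47014542 -0.07029988] 1.6757097918100588e-05 [[0.001, -0.961, -0.277, 0.07], [1.0, 0.001, 0.0, -0.001], [0.0, -0.277, 0.961, -0.146], [0.0, 0.0, 0.0, 1.0]]
pad [256. 170.]
face [304. 153.]
```

View pics/w1.png

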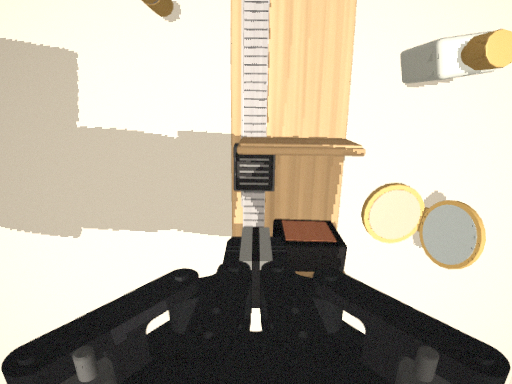

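The wrist view shows the pad centre at (255,170) and the plate's top edge at about (304,151), against predictions of (256,170) and (304,153), so the pose estimate holds. I'll check the pad height by triangulation, then descend and press.

```bash
python3 - <<'E'
from rig import manip
from h import *
c,s=pickle.load(open("w1.pkl","rb"));d=pickle.load(open("cams.pkl","rb"))
print("pad tri",tri([ray(c,255,170),ray(d["top"],313,203)]).round(4), tri([ray(c,255,170),ray(d["scene"],208,187)]).round(4))
manip.servo_line(W(-.037,-.033,.083),R(s),rate=.08)
f0=manip.get_contact_force()
for z in np.arange(.080,.060,-.002):
    manip.servo_line(W(-.037,-.033,z),R(s),rate=.04)
    f=manip.get_contact_force()-f0;p=manip.get_position()
    print(round(z,3),p.round(4),f.round(1))
    if f[2]>5.0: break
print(manip.get_time())
cc=manip.camera("wrist");cv2.imwrite("pics/w2.png",np.clip(cc["image"].astype(float)*1.4,0,255).astype(np.uint8)[...,::-1])
E
```

```text
pad tri [ 0.5545 -0.0776  0.0289] [ 0.5567 -0.0783  0.0471]
0.08 [ 0.5564 -0.0672  0.08  ] [-0.   0.8  1.2]
0.078 [ 0.5563 -0.0671  0.0779] [-0.3 -0.3  1.8]
0.076 [ 0.5563 -0.0671  0.0758] [1.1 1.2 0.7]
0.074 [ 0.5563 -0.0671  0.0738] [-0.1  0.9 -0.2]
0.072 [ 0.5563 -0.0671  0.0719] [0.5 0.1 0.7]
0.07 [ 0.5563 -0.0671  0.0698] [0.4 0.8 0.7]
0.068 [ 0.5563 -0.0671  0.0678] [0.4 0.7 1.4]
0.066 [ 0.5563 -0.0671  0.0659] [-0.6  1.   0.9]
0.064 [ 0.5563 -0.0671  0.0639] [0.7 0.9 0.7]
0.062 [ 0.5563 -0.0671  0.0619] [-0.9  0.7  0.5]
0.06 [ 0.5563 -0.0671  0.0598] [0.6 0.2 1.2]
7.3667
```

View pics/w2.png

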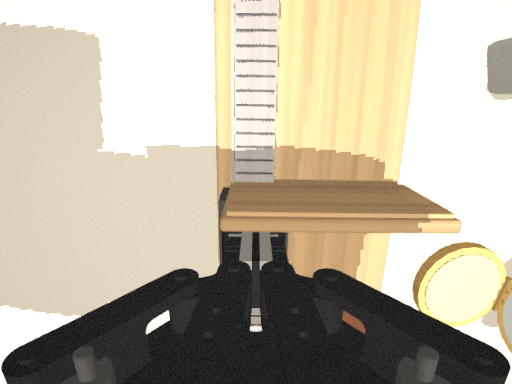

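No contact was felt although the tips should be at the pad by now. I'll look from the side before going further.

```bash
python3 - <<'E'
from rig import manip
from h import *
c=manip.camera("scene");print(manip.get_contact_force().round(2),manip.get_width(),manip.get_position().round(4),manip.get_tau().round(2))
p=manip.get_position()
for zt in(.0,.022): print(zt,np.round(proj(c,p-[0,0,zt])))
print("pad up",np.round(proj(c,W(-.037,-.039,.052))))
cr=c["image"][120:260,120:320];cr=cv2.resize(cr,None,fx=3.8,fy=3.8,interpolation=cv2.INTER_CUBIC)
cv2.imwrite("pics/s2.png",np.clip(cr.astype(float)*2.2,0,255).astype(np.uint8)[...,::-1])
E
```

```text
[ 0.26 -0.46 -0.29] -0.00032112225168039237 [ 0.5565 -0.0671  0.06  ] [ -0.   -54.56 -18.21  -0.     0.     0.  ]
0.0 [215. 183.]
0.022 [216. 192.]
pad up [212. 186.]
```

View pics/s2.png

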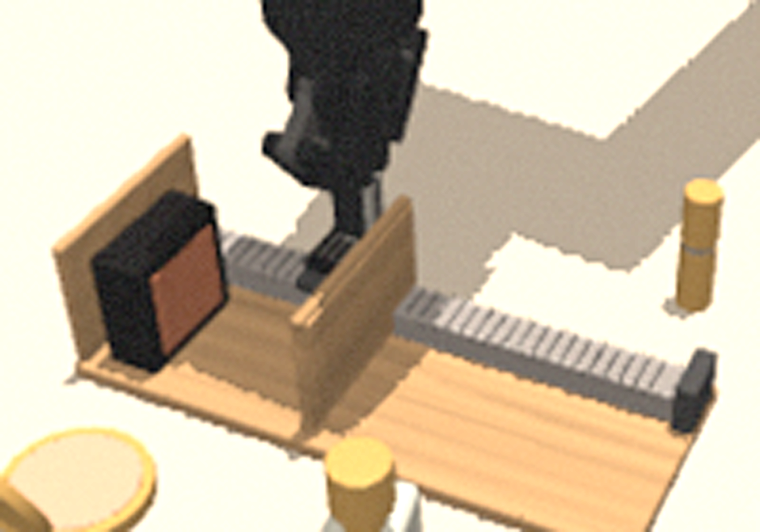

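The side view shows the shut fingers ending just above the pad, around crop (355,235). The tips therefore reach less far than stated, and I'll continue down by feel.

```bash
python3 - <<'E'
from rig import manip
from h import *
c,s=pickle.load(open("w1.pkl","rb"))
zc=None
for z in np.arange(.0585,.036,-.0015):
    manip.servo_line(W(-.037,-.033,z),R(s),rate=.03)
    f=np.mean([manip.get_contact_force() for _ in range(3)],0)
    print(round(z,4),manip.get_position().round(4)[2],f.round(1))
    if zc is None and f[2]>2: zc=z
    if f[2]>9 or abs(f[1])>8 or (zc and z<zc-.0065): break
print(zc,manip.get_time())
E
```

```text
0.0585 0.0584 [ 0.  -0.2  0.4]
0.057 0.0569 [-0.6  0.  -0.4]
0.0555 0.0554 [ 0.7  1.1 -0.3]
0.054 0.0539 [-0.7  1.1 -1.1]
0.0525 0.0524 [ 0.5  0.5 -0.1]
0.051 0.0509 [ 0.7  0.  -0. ]
0.0495 0.0494 [0.5 0.5 0.5]
0.048 0.0479 [-0.4 -0.  -0. ]
0.0465 0.0466 [-0.3  0.5  3.1]
0.045 0.0451 [-0.5 -0.1  3.3]
0.0435 0.0435 [-0.7  0.4  4. ]
0.042 0.042 [-0.2  0.8  3.3]
0.0405 0.0405 [-0.   0.8  4.4]
0.039 0.0391 [-0.4  2.   5.2]
0.04649999999999999 10.9667
```

Contact was at about 0.0475, so the pad is now about 8 mm down at 5 N. Push home while keeping it pressed.

```bash
python3 - <<'E'
from rig import manip
from h import *
c,s=pickle.load(open("w1.pkl","rb"))
def go(y,r):
    manip.servo_line(W(-.037,y,.0393),R(s),rate=r)
    f=np.mean([manip.get_contact_force() for _ in range(3)],0);p=manip.get_position()
    print(round(y,4),"y",round((p-O)@Y,4),"z",round(p[2],4),"f",(f@X).round(1),(f@Y).round(1),f[2].round(1));return f@Y
ok=True
for y in(-.027,-.022,-.01,.02,.06,.09,.105):
    if go(y,.05)<-15: ok=False;break
y=.105
while ok and y<.130:
    y+=.002
    if go(y,.04)<-9: break
print(manip.get_time())
cc=manip.camera("top");cv2.imwrite("pics/t3.png",np.clip(cv2.resize(cc["image"][110:260,110:400],None,fx=2.7,fy=2.7).astype(float)*1.5,0,255).astype(np.uint8)[...,::-1])
E
```

```text
-0.027 y -0.0265 z 0.0394 f -0.5 1.4 4.4
-0.022 y -0.0215 z 0.0394 f 1.0 0.9 5.3
-0.01 y -0.0094 z 0.0394 f 1.1 1.4 5.3
0.02 y 0.0204 z 0.0394 f 3.3 0.6 4.7
0.06 y 0.0602 z 0.0393 f 2.5 1.7 4.3
0.09 y 0.0904 z 0.0393 f 3.6 1.4 4.5
0.105 y 0.1055 z 0.0392 f 1.9 1.2 4.5
0.107 y 0.1071 z 0.0392 f 1.7 1.9 4.9
0.109 y 0.109 z 0.0393 f 1.6 0.7 5.4
0.111 y 0.1111 z 0.0393 f 0.7 -0.4 4.8
0.113 y 0.1132 z 0.0393 f 1.0 -0.3 4.6
0.115 y 0.1152 z 0.0393 f 1.3 1.4 5.6
0.117 y 0.1172 z 0.0393 f 1.6 0.3 4.6
0.119 y 0.1192 z 0.0393 f 1.8 0.4 5.2
0.121 y 0.121 z 0.0393 f 1.6 -0.1 4.7
0.123 y 0.1221 z 0.0393 f 2.0 -7.2 4.6
0.125 y 0.1222 z 0.0392 f 3.6 -19.2 6.5
17.275
```

View pics/t3.png

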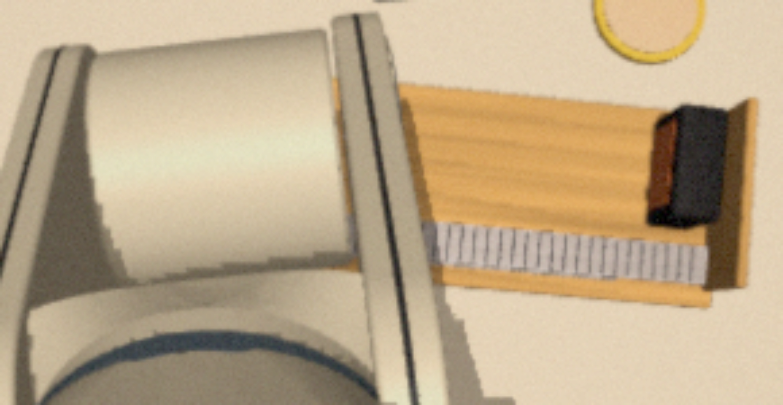

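The palette has not moved, at crop (690,165). The push force climbed to 19 N with no more travel at y = 122 mm, so the jaw is at the stop. I'll ease the push slightly and lift straight up.

```bash
python3 - <<'E'
from rig import manip
from h import *
c,s=pickle.load(open("w1.pkl","rb"))
manip.servo_line(W(-.037,.1235,.0393),R(s),rate=.03)
print((manip.get_contact_force()@Y).round(1))
manip.servo_line(W(-.037,.1232,.060),R(s),rate=.05)
print(manip.get_contact_force().round(1))
manip.servo_line(W(-.037,.095,.20),R(s),rate=.12)
manip.servo_line(W(-.037,-.06,.24),R(s),rate=.2)
print(manip.get_time(),manip.get_contact_force().round(1))
t=manip.camera("top")
p=manip.get_position();r=manip.get_ee_rot();w=manip.camera("wrist")
T=np.eye(4);T[:3,:3]=Ro.from_rotvec(r).as_matrix();T[:3,3]=p;T=T@w["mount"]
print("home: plate face top",np.round(proj(w,W(.003,.131,.085),T)),"pad",np.round(proj(w,W(-.037,.109,.052),T)))
m=lambda i:np.clip(i.astype(float)*1.4,0,255).astype(np.uint8)[...,::-1]
cv2.imwrite("pics/w4.png",m(cv2.resize(w["image"][0:250,150:450],None,fx=2.4,fy=2.4)))
cv2.imwrite("pics/t4.png",m(cv2.resize(t["image"][50:270,110:400],None,fx=2.7,fy=2.7)))
E
```

```text
-9.3
[ 0.1 -1.8  1. ]
20.4333 [ 0.5  0.5 -0.2]
home: plate face top [302. -36.] pad [257.   2.]
```

View pics/w4.png

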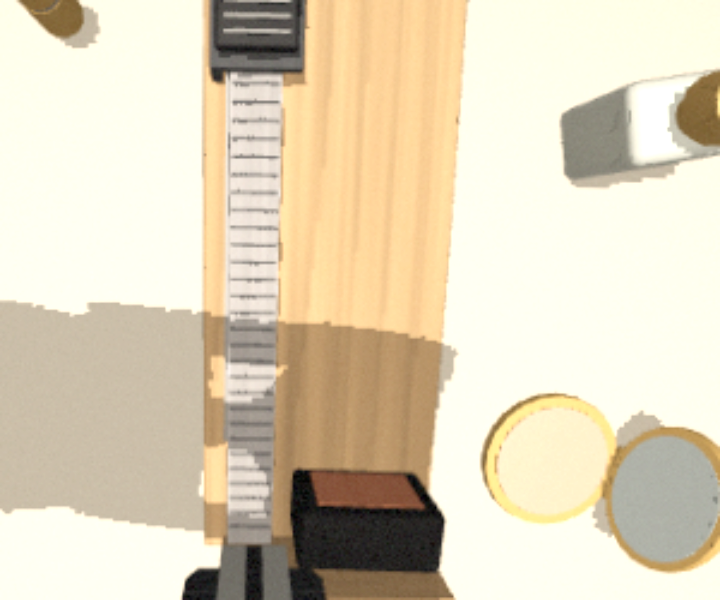

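View pics/t4.png

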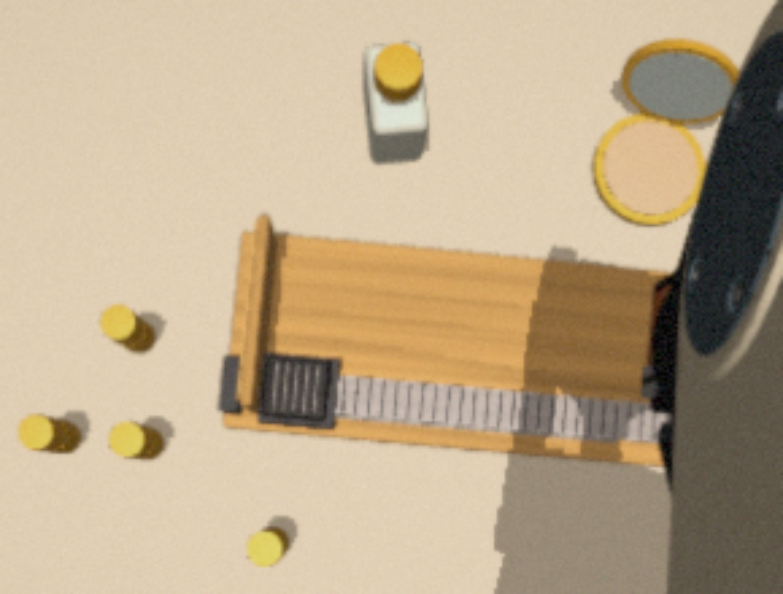

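The top view shows the plate up against the stop at crop (235,385), with the pad at (299,388). The lipsticks, perfume and compact are unmoved. The palette, seen from the wrist, stands upright where it was. One quick numeric check, then hand in.

```bash
python3 - <<'E'
from rig import manip
from h import *
t=pickle.load(open("cams.pkl","rb"))["top"]
y=(onz(t,299/2.7+110,388/2.7+50,.052)-O)@Y;print("pad y",y)
if abs(y-.109)<.006: manip.sign_off();print("signed",manip.get_time())
E
```

```text
pad y 0.1088595152049195
the job is handed in; nothing more can be done
the job is handed in; nothing more can be done
```

The jaw is home against its stop (pad measured at rack y = 109 mm, as expected at home), the gripper is clear of the released pad, nothing else looks moved in the last pictures, and the job was handed in at about 20.5 s of the 32 s allowed.

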